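# Clamp the wooden block with the ratchet clamp

### The arm

A 6-joint arm with a two-finger parallel gripper is mounted at the origin on the work surface. World frame = base frame: x ahead of the robot, y to its left, z up, the work surface at z = 0. Lengths are in m, angles in degrees, forces in N, time in s.
With the tool pointing down it reaches from about 0.3 to 0.825 m from the base axis. Payload 5.4 kg.
Tool frame: the origin (TCP) lies midway between the tips of the shut fingers; the grasp point (between the pads) lies 19 mm behind it; z points along the fingers, y is the line along which they close (so a half turn about z gives the same grasp; the last joint's range is limited). The gripper opens to 92 mm and grips with 3 to 60 N. Pads are 20 mm wide; open, the fingers measure 128 mm over their backs; the gripper's body (75 mm by 189 mm) begins 69 mm behind the grasp point.
Start: joints at [-81.767, 9.076, 91.501, -0, 79.423, -12.038], TCP at [0.199, -0.539, 0.215] pointing down, gripper open.
Joint ranges: [-166.64, 166.64], [-54.1, 131.32], [10.49, 154.53], [-73.88, 253.88], [9.74, 151.15], [-171.62, 171.62]. Speed limits (degrees/s): [147.25, 147.25, 180, 180, 180, 180].

### API

Orientations are given as [roll, pitch, yaw] about the fixed x, y, z axes, in that order (R = Rz(yaw) Ry(pitch) Rx(roll)).
In Python, from rig import robot, optics gives the robot as it stands.
- The arm moves only by the tool carry_out, never from a script. Its arguments are lists of equal length, an entry for each row: "rotation": the turn, a rotation vector about the world's x, y, z in rad, a list of three; "delta_pos": the shift along the world's x, y, z in cm, a list of three; "grip": the opening, from 0 (shut) to 1 (fully open). A call has 1 to 20 rows; each row shifts and turns the commanded pose from where the row before left it; what a row does not reach is not made up. A row lasts 1/8 s, in which the tool goes at most 62.5 mm and 10.7 degrees, less where a joint would pass 70% of its speed; a pose out of reach is approached as far as the arm can. A call is refused whole if a number of a shift passes 6.25 or a number of a turn 0.188, either way. A call with a gripper value outside its range is refused whole. The fingers move at their own pace and stop on an object; the grip force is fixed at half the most. Time passes only in rows, so rows that do not move let the fingers close. It gives the time, the measured TCP pose, the force, the opening and the grip force at its end, in the units of the state.
- robot.state(): the state, without advancing time (a new reading comes with each control period).
- optics.get_image(name): name is "side" or "top"; returns a dict with "pixels" (420x560x3 uint8, red, green, blue), "intrinsics" (3x3 intrinsics, pixels), "k1" (the pictures are not rectified: a ray, as slopes to the right and down, at radius r is drawn at 1 + k1 r^2 times it, then the intrinsics apply), "R" (3x3) and "t" (3): a world point X has camera coordinates R X + t. Camera axes: x right, y down, z forward; pixel columns grow to the right and rows downward; lengths in m; the calibration is good to about 2 mm. A picture is of the moment at which its call begins. There is no depth.
- robot.hand_in(): hands the job in; it is judged then, once.
The state is a dict: "t": time; "q": joint angles; "qd": joint speeds; "joint_efforts": joint torques, N m; "tool_pos": TCP position; "ee_rot": TCP orientation; "ft_force": force on the tool from outside, world axes, zero at the start; "wrist_torque": the same for the moment, N m; "width": opening from 0.0 (shut) to 1.0 (fully open); "grip_force": force on a finger pad.
Only numpy, scipy, OpenCV 4.12 (cv2) and the standard library are available. Lean on these libraries where they do the work, as an engineer would, in place of code of your own. Each camera call takes 0.05 s, during which the arm holds its last target. There are 200 camera calls.

### The job

Stand the loose wooden block on the bed of the ratchet clamp, lengthwise between the sprung jaw pad and the fixed anvil, and let go of it. Then pump the clamp's trigger, without pushing the jaw by hand, until the jaw presses the block against the anvil and its sprung pad is pushed in about halfway, never so far that the block is crushed. Finish while still holding the trigger pulled; leave the other things on the shelf where they are.

Things in the scene. Friction and masses are not known exactly. Their poses are not given: they have to be found in the camera images.
- clamp: caulk-gun type ratchet clamp bolted to the shelf. Origin: underside, middle of the clamp; +x of its frame runs along the push rod from the grip end to the anvil, z up. Flat steel bed 84 mm wide (x -155 to +175 mm), its top at z = 12 mm. Grey housing of the trigger: x -106 to -40, y within 19 mm, up to z = 116 mm; from there to the anvil the bed carries only rod, jaw and pad
- anvil: the fixed far jaw of the clamp, 56 mm wide, its top at z = 72 mm; same origin and axes as clamp: its face towards the pad is the plane x = 150 mm
- pistol (a point): top of the clamp's fixed black pistol grip (30 mm wide, 24 mm thick, clamp x = -158, z = 211 mm), which leans back from its foot at clamp x = -130, z = 100 mm. The rod's tail sticks out below it to x = -193 mm
- trigger_grip (a point): point amid the trigger at which to pull it, 80 mm above its hinge pin (along clamp y at x = -75, z = 101 mm). Upright black blade 20 mm wide (clamp y), 11 mm thick, top 20 mm beyond this point. At rest it leans 0.25 rad to the anvil (point at x = -55, z = 178.5). Pull to clamp -x, 40 mm in all; 38 mm then stay free before the pistol grip. Push it with closed fingers on its anvil side, or pinch it from above over its width
- trigger (a joint): trigger angle, rad: 0 at rest, 0.5 fully pulled (stop); a spring of 2 to 4 N at the grip point returns it. A pull drives the rod by a pawl, about 0.4 mm per mm at the grip point, up to 16 mm a full pull less up to 6 mm until the pawl catches a tooth; pulling takes 4 to 12 N. Several pumps are needed
- rod (a joint): travel of the toothed push rod (16 mm square, axis at z = 47 mm) with the 50 mm wide jaw plate and pad, m, growing towards the anvil; 0 to 0.02 at the start, 0.075 at most. When the trigger returns the rod stays, held by 10 N of friction; teeth of 6 mm pitch. To be moved by the trigger only
- pad_face (a point): centre of the jaw pad's face (50 x 50 mm plate, centre 45 mm above the shelf); its face looks to the clamp's +x. At the start it stands 78 to 98 mm from the anvil
- pad (a joint): how far the sprung pad is pushed back into its jaw, m: 0 free, 0.012 bottomed. Spring 1.5 N per mm, so it shows the clamping force: halfway is 0.006 (9 N); beyond 0.0105 the block counts as crushed. It needs no more than a light touch to begin to move
- block: loose pale wooden block, 56 mm long (its x), 40 mm wide (its y), 60 mm high, about 80 g; origin at the centre of its underside. Placed lengthwise its x runs along the clamp's x; against the anvil its origin is at clamp x = 122, y = 0, z = 12 mm
- tin: bystander: grey plastic tin with screw lid, 74 mm across, 50 mm high; origin at the centre of its underside
- ring_a: bystander: hub-centric ring lying flat, 73 mm across, 12 mm high; origin at the centre of its underside
- ring_b: bystander: hub-centric ring like the other with a smaller bore, 73 mm across, 12 mm high; origin at the centre of its underside
- extension: bystander: chrome extension bar lying on the shelf, 140 mm long along its x, 16 mm thick; origin under its middle

How it is judged:
By the outcome, as a careful person would: the job done as asked, in the order asked, and still so for the second after the job is handed in, while the arm keeps its last pose, push and grip.
It also fails if it takes over 64 s, if anything falls off the work surface, if the arm or the gripper's body presses on something with over 40 N, if the wrist force passes 120 N, or if a joint passes its speed limit or range.

## Working session

There is one attempt and no reset: what is moved stays moved. The work goes in short steps, Python scripts to look and compute and a tool call to move; the robot and the scene stay as the last step left them, time stands still between calls to the robot, and variables do not carry over. Pictures are saved under pics/ and viewed, at most 10 in all, crops included, and the job is handed in when it is done.

Besides the shell and the picture viewer there is one more tool, called after "Request:" by a JSON object that holds its "fn" and its "kwargs", one argument or row to a line. carry_out: Moves the arm, as the interface text tells. Its arguments: {"type":"object","properties":{"rotation":{"type":"array","items":{"type":"array","items":{"type":"number"}}},"delta_pos":{"type":"array","items":{"type":"array","items":{"type":"number"}}},"grip":{"type":"array","items":{"type":"number"}}},"required":["rotation","delta_pos","grip"]}

```bash
mkdir -p pics; cat > h.py <<'E'
import numpy as np, cv2
from rig import robot, optics
def shot(n,f=None):
    d=optics.get_image(n)
    if f: cv2.imwrite('pics/'+f,cv2.cvtColor(d['pixels'],cv2.COLOR_RGB2BGR))
    return d
def ray(d,uv):
    K=np.array(d['intrinsics']);R=np.array(d['R']);t=np.array(d['t'])
    p=cv2.undistortPoints(np.array([[uv]],float),K,np.array([d['k1'],0,0,0,0.]),None,None,None,(3,100,1e-10)) if 0 else cv2.undistortPoints(np.array([[uv]],float),K,np.array([d['k1'],0,0,0.]))
    v=R.T@np.append(p.ravel(),1); return -R.T@t, v/np.linalg.norm(v)
def onz(d,uv,z):
    c,v=ray(d,uv); return c+v*(z-c[2])/v[2]
def proj(d,X):
    r,_=cv2.Rodrigues(np.array(d['R'])); return cv2.projectPoints(np.array(X,float).reshape(-1,1,3),r,np.array(d['t'],float),np.array(d['intrinsics']),np.array([d['k1'],0,0,0.]))[0].reshape(-1,2)
def tri(d1,u1,d2,u2):
    c1,v1=ray(d1,u1);c2,v2=ray(d2,u2)
    s=np.linalg.lstsq(np.c_[v1,-v2],c2-c1,rcond=None)[0]
    a,b=c1+s[0]*v1,c2+s[1]*v2; return (a+b)/2,np.linalg.norm(a-b)
E
python3 - <<'E'
from h import *
np.set_printoptions(precision=4,suppress=True)
for n in('top','side'):
    d=shot(n,n+'0.png'); print(n,d['k1'],d['intrinsics'],-np.array(d['R']).T@d['t'],np.array(d['R'])[2])
print(robot.state())
E
```

```text
top 0.0128512804284783 [[477.6528   0.     282.4503]
 [  0.     477.6528 206.952 ]
 [  0.       0.       1.    ]] [0.3503 0.0458 1.1477] [ 0.2049 -0.0046 -0.9788]
side -0.11113584856530903 [[546.5664   0.     276.0093]
 [  0.     546.5664 206.9763]
 [  0.       0.       1.    ]] [0.0972 0.8734 1.0894] [ 0.3196 -0.6206 -0.716 ]
{'t': 0.1, 'q': array([-81.7674,   9.1082,  91.5638,   0.0002,  79.4227, -12.0382]), 'qd': array([ 0.1116, -0.0775, -0.0964, -0.0082, -0.0018, -0.0177]), 'joint_efforts': array([  0.0006, -38.6501, -32.2961,   0.0704,   0.0339,  -0.    ]), 'tool_pos': array([ 0.1991, -0.5388,  0.2137]), 'ee_rot': array([-179.9074,   -0.02  ,   20.2707]), 'ft_force': array([0.42  , 0.4699, 0.0287]), 'wrist_torque': array([-0.0046,  0.0363, -0.0174]), 'grip_force': 0.0, 'width': 1.005141710352752}
```

View pics/top0.png

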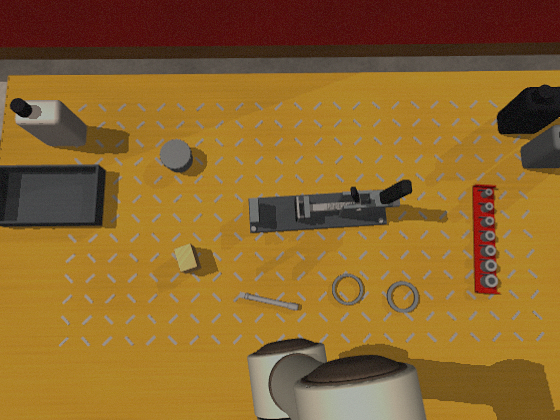

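View pics/side0.png

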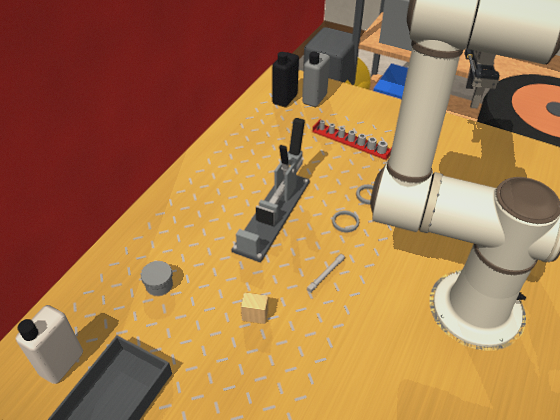

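The top view shows the block at about (187,258), the clamp with its anvil on the left at (256,213), the jaw at (300,207), the trigger at (354,193) and the pistol grip at (400,188). The side view shows the block at (255,307) and the anvil at (248,240). I'll zoom in with a montage next.

```bash
python3 - <<'E'
import cv2,numpy as np
t=cv2.imread('pics/top0.png');s=cv2.imread('pics/side0.png')
z=lambda im,x,y,w,h,k:cv2.resize(im[y:y+h,x:x+w],None,fx=k,fy=k,interpolation=cv2.INTER_CUBIC)
M=np.zeros((600,800,3),np.uint8)
def put(a,x,y): M[y:y+a.shape[0],x:x+a.shape[1]]=a
put(z(t,240,175,180,65,4),0,0)      # top clamp: u=240+X/4, v=175+Y/4
put(z(s,225,115,90,85,4),0,260)     # side clamp: u=225+X/4,v=115+(Y-260)/4
put(z(s,228,190,60,75,4),370,260)     # u=228+(X-370)/4 v=190+(Y-260)/4
put(z(t,165,235,40,40,4),620,260)
put(z(s,235,285,40,42,4),620,425)
cv2.imwrite('pics/m.png',M)
E
```

```text
(no output)
```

View pics/m.png

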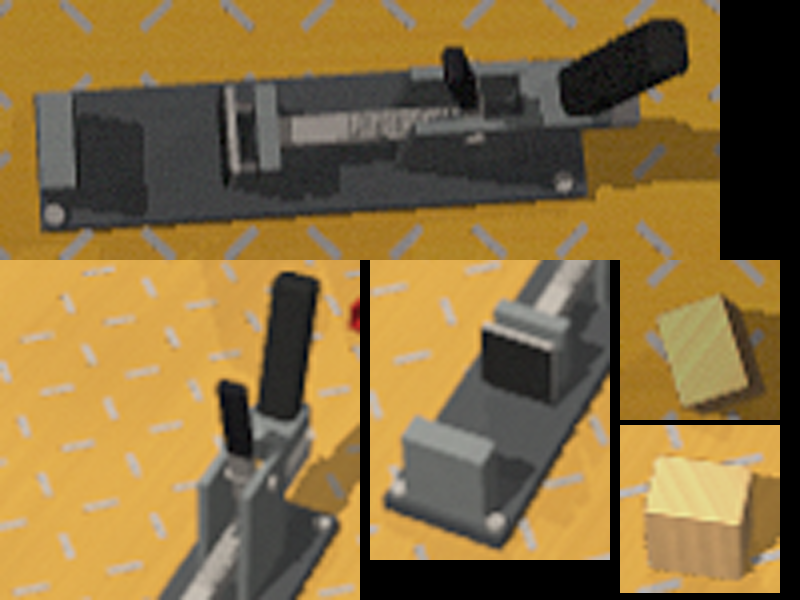

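```bash
python3 - <<'E'
from h import *
np.set_printoptions(precision=4,suppress=True)
T=shot('top');S=shot('side')
t=lambda X,Y:(240+(X-1.5)/4,175+(Y-1.5)/4)
s2=lambda X,Y:(228+(X-371.5)/4,190+(Y-261.5)/4)
s1=lambda X,Y:(225+(X-1.5)/4,115+(Y-261.5)/4)
# block
b=[onz(T,(165+(x-621.5)/4,235+(y-261.5)/4),.06) for x,y in((657,320),(718,296),(748,388),(688,407))]
bs=[onz(S,(235+(x-621.5)/4,285+(y-426.5)/4),.06) for x,y in((656,458),(752,470),(742,526),(646,514))]
for q in(b,bs):
    q=np.array(q);c=q.mean(0);print('block',c[:2],np.linalg.norm(np.diff(np.r_[q,q[:1]],axis=0),axis=1))
    for i in range(4):
        e=q[(i+1)%4]-q[i];print(' edge yaw',np.degrees(np.arctan2(e[1],e[0]))%180)
# clamp
bl=onz(T,t(40,231),.012);br=onz(T,t(585,196),.012);ul=onz(T,t(33,93),.012)
print('bed',bl,br,np.linalg.norm(bl-br));x=(bl-br)[:2]/np.linalg.norm((bl-br)[:2]);
print('yaw bed',np.degrees(np.arctan2(x[1],x[0])))
a=[onz(T,t(*p),.072) for p in((37,95),(72,93),(76,186),(43,188))]
sa=[onz(S,s2(*p),.072) for p in((404,433),(417,417),(496,437),(482,463))]
print('anvil T\n',np.array(a),'\nS\n',np.array(sa))
# side bed far corner near front: (500,548)
print('S bed corners',onz(S,s2(386,500),.012),onz(S,s2(500,545),.012),onz(S,s1(338,524),.012))
y=np.array([-x[1],x[0]])
# origin: bl corner is x=175,y=+-42
for sgn in(1,-1):
    print('O from bl,br',bl[:2]-.175*x-sgn*.042*y, br[:2]+.155*x-sgn*.042*y)
print('trig top',tri(T,t(455,50),S,s1(232,383)))
print('pistol top',tri(T,t(668,45),S,s1(298,280)))
print('pad top edge S',onz(S,s2(483,326),.07),onz(S,s2(552,345),.07),'T',onz(T,t(228,87),.07),onz(T,t(235,178),.07))
E
```

```text
block [0.4624 0.2629] [0.0368 0.0557 0.0351 0.0531]
 edge yaw 111.28758261690103
 edge yaw 19.386428903061756
 edge yaw 107.05149843406588
 edge yaw 21.25856563946354
block [0.4621 0.2677] [0.0555 0.0382 0.0544 0.0384]
 edge yaw 19.30665543878135
 edge yaw 109.79245442094951
 edge yaw 19.487940246905954
 edge yaw 111.4820826302061
bed [0.5265 0.1201 0.012 ] [ 0.5443 -0.2084  0.012 ] 0.3289527145773379
yaw bed 93.10658566735495
anvil T
 [[0.5966 0.1181 0.072 ]
 [0.5975 0.0979 0.072 ]
 [0.543  0.0957 0.072 ]
 [0.542  0.1145 0.072 ]] 
S
 [[0.5973 0.1177 0.072 ]
 [0.5969 0.1023 0.072 ]
 [0.5452 0.0938 0.072 ]
 [0.5425 0.1165 0.072 ]]
S bed corners [0.6079 0.1279 0.012 ] [0.5258 0.126  0.012 ] [ 0.5428 -0.1996  0.012 ]
O from bl,br [ 0.5779 -0.0524] [ 0.5779 -0.0514]
O from bl,br [ 0.4941 -0.057 ] [ 0.494  -0.0559]
trig top (array([ 0.587 , -0.1057,  0.195 ]), np.float64(0.005898616226916838))
pistol top (array([ 0.5884, -0.2114,  0.2061]), np.float64(0.00022019664983813185))
pad top edge S [0.6001 0.0117 0.07  ] [0.5523 0.0058 0.07  ] T [0.6006 0.0077 0.07  ] [0.547  0.0046 0.07  ]
```

The montage shows the block's yaw at about 20°, centred near (0.462, 0.265). The clamp's x axis is at yaw 93°, its origin near (0.5785, -0.0505). Bed length, block edges and anvil width all match the given sizes. The pad face is about 92 mm from the anvil. The tool's yaw already fits the block.

Request:
{"fn": "carry_out", "kwargs": {
  "rotation": [
    [0, 0, 0],
    [0, 0, 0],
    [0, 0, 0],
    [0, 0, 0],
    [0, 0, 0],
    [0, 0, 0],
    [0, 0, 0],
    [0, 0, 0],
    [0, 0, 0],
    [0, 0, 0],
    [0, 0, 0],
    [0, 0, 0],
    [0, 0, 0],
    [0, 0, 0],
    [0, 0, 0],
    [0, 0, 0],
    [0, 0, 0],
    [0, 0, 0],
    [0, 0, 0]
  ],
  "delta_pos": [
    [1.55, 4.73, 1],
    [1.55, 4.73, 1],
    [1.55, 4.73, 0],
    [1.55, 4.73, 0],
    [1.55, 4.73, 0],
    [1.55, 4.73, 0],
    [1.55, 4.73, 0],
    [1.55, 4.73, 0],
    [1.55, 4.73, 0],
    [1.55, 4.73, 0],
    [1.55, 4.73, 0],
    [1.55, 4.73, 0],
    [1.55, 4.73, 0],
    [1.55, 4.73, 0],
    [1.55, 4.73, -2],
    [1.55, 4.73, -3],
    [1.5, 4.73, -4],
    [0, 0, -3],
    [0, 0, 0]
  ],
  "grip": [1, 1, 1, 1, 1, 1, 1, 1, 1, 1, 1, 1, 1, 1, 1, 1, 1, 1, 1]
}}

```text
t: 2.58
tool_pos: [0.4594, 0.2635, 0.1125]
ee_rot: [-180.0, 0.4, 20.3]
ft_force: [0.1, -0.3, -0.4]
width: 1.002
grip_force: 0.0
```

Request:
{"fn": "carry_out", "kwargs": {
  "rotation": [
    [0, 0, 0],
    [0, 0, 0],
    [0, 0, 0],
    [0, 0, 0],
    [0, 0, 0],
    [0, 0, 0],
    [0, 0, 0],
    [0, 0, 0],
    [0, 0, 0]
  ],
  "delta_pos": [
    [0.2, 0.1, -2.5],
    [0, 0, -2.5],
    [0, 0, -2.5],
    [0, 0, -1.5],
    [0, 0, 0],
    [0, 0, 0],
    [0, 0, 0],
    [0, 0, 0],
    [0, 0, 0]
  ],
  "grip": [1, 1, 1, 1, 1, 0.3, 0.3, 0.3, 0.3]
}}

```text
t: 3.7
tool_pos: [0.4641, 0.2649, 0.0257]
ee_rot: [180.0, -0.0, 20.3]
ft_force: [-0.7, 0.9, 0.6]
width: 0.589
grip_force: 0.0
```

```bash
python3 - <<'E'
from h import *
s=robot.state();print(s['tool_pos'],s['width'],s['grip_force'],s['q'])
a=shot('top')['pixels'][190:330,110:310];b=shot('side')['pixels'][190:330,170:370]
M=np.hstack([cv2.resize(q,None,fx=2,fy=2) for q in(a,b)])
cv2.imwrite('pics/g.png',M[:,:,::-1])
E
```

```text
[0.46408629 0.26489396 0.02567459] 0.589013332796357 0.0 [1.67503524e+01 1.64528116e+01 1.06187457e+02 7.88158934e-04
 5.73314487e+01 8.64756709e+01]
```

View pics/g.png

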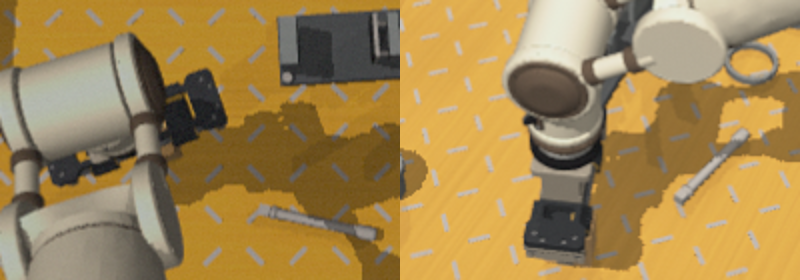

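The picture shows the gripper over the block, with the block hidden and the fingers still closing. I'll let them close.

Request:
{"fn": "carry_out", "kwargs": {
  "rotation": [
    [0, 0, 0],
    [0, 0, 0],
    [0, 0, 0],
    [0, 0, 0]
  ],
  "delta_pos": [
    [0, 0, 0],
    [0, 0, 0],
    [0, 0, 0],
    [0, 0, 0]
  ],
  "grip": [0.2, 0.2, 0.2, 0.2]
}}

```text
t: 4.3
tool_pos: [0.4639, 0.2648, 0.0254]
ee_rot: [-180.0, 0.0, 20.3]
ft_force: [0.2, 0.5, 0.5]
width: 0.433
grip_force: 29.8
```

Request:
{"fn": "carry_out", "kwargs": {
  "rotation": [
    [0, 0, 0],
    [0, 0, 0],
    [0, 0, 0],
    [0, 0, 0],
    [0, 0, 0.127],
    [0, 0, 0.127],
    [0, 0, 0.127],
    [0, 0, 0.127],
    [0, 0, 0.127],
    [0, 0, 0.127],
    [0, 0, 0.127],
    [0, 0, 0.127],
    [0, 0, 0.127],
    [0, 0, 0.127],
    [0, 0, 0],
    [0, 0, 0],
    [0, 0, 0]
  ],
  "delta_pos": [
    [0, 0, 2],
    [0, 0, 3.5],
    [0, 0, 4],
    [0, 0, 4],
    [1.08, -2, 0],
    [1.08, -2, 0],
    [1.08, -2, 0],
    [1.08, -2, 0],
    [1.08, -2, 0],
    [1.08, -2, 0],
    [1.08, -2, 0],
    [1.08, -2, 0],
    [1.08, -2, 0],
    [1.08, -2, 0],
    [0, 0, 0],
    [0, 0, 0],
    [0, 0, 0]
  ],
  "grip": [0.2, 0.2, 0.2, 0.2, 0.2, 0.2, 0.2, 0.2, 0.2, 0.2, 0.2, 0.2, 0.2, 0.2, 0.2, 0.2, 0.2]
}}

```text
t: 6.42
tool_pos: [0.5714, 0.0657, 0.1603]
ee_rot: [-180.0, -0.0, 93.0]
ft_force: [-0.7, -0.4, -0.5]
width: 0.434
grip_force: 29.8
```

```bash
python3 - <<'E'
from h import *
s=robot.state();print(s['tool_pos'],s['ee_rot'],s['width'],s['q'])
a=shot('top')['pixels'][140:260,220:420];b=shot('side')['pixels'][110:280,190:330]
M=np.zeros((510,800,3),np.uint8);A=cv2.resize(a,None,fx=1.8,fy=1.8);B=cv2.resize(b,None,fx=3,fy=3)
M[:A.shape[0],:A.shape[1]]=A;M[:510,370:790]=B
cv2.imwrite('pics/p.png',M[:,:,::-1])
E
```

```text
[0.57141484 0.06569382 0.16026629] [-1.79976876e+02 -1.63738851e-02  9.30274850e+01] 0.4341345825751866 [-5.48092639e+00  1.17519074e+01  9.47583923e+01  1.33199386e-02
  7.35149926e+01 -8.51219724e+00]
```

View pics/p.png

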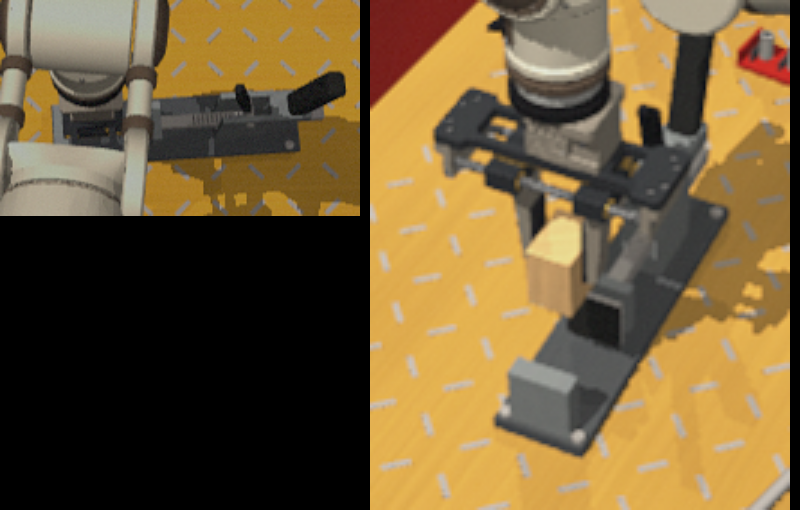

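The block hangs straight between the fingers at (555,265) in the side crop, over the bed. Now I'll lower it slowly.

Request:
{"fn": "carry_out", "kwargs": {
  "rotation": [
    [0, 0, 0],
    [0, 0, 0],
    [0, 0, 0],
    [0, 0, 0],
    [0, 0, 0],
    [0, 0, 0],
    [0, 0, 0],
    [0, 0, 0],
    [0, 0, 0]
  ],
  "delta_pos": [
    [0.05, 0, -2],
    [0, 0, -2.5],
    [0, 0, -2.5],
    [0, 0, -2],
    [0, 0, -1.5],
    [0, 0, -1],
    [0, 0, -0.5],
    [0, 0, -0.15],
    [0, 0, 0]
  ],
  "grip": [0.2, 0.2, 0.2, 0.2, 0.2, 0.2, 0.2, 0.2, 0.2]
}}

```text
t: 7.65
tool_pos: [0.5728, 0.0648, 0.0394]
ee_rot: [179.9, 0.0, 93.0]
ft_force: [-0.4, -0.0, -0.6]
width: 0.436
grip_force: 29.8
```

Request:
{"fn": "carry_out", "kwargs": {
  "rotation": [
    [0, 0, 0],
    [0, 0, 0],
    [0, 0, 0]
  ],
  "delta_pos": [
    [0, 0, -0.1],
    [0, 0, -0.05],
    [0, 0, 0]
  ],
  "grip": [0.2, 0.2, 0.2]
}}

```text
t: 8.02
tool_pos: [0.5724, 0.0648, 0.0374]
ee_rot: [180.0, 0.0, 93.0]
ft_force: [0.3, -0.3, -1.0]
width: 0.435
grip_force: 29.8
```

Request:
{"fn": "carry_out", "kwargs": {
  "rotation": [
    [0, 0, 0],
    [0, 0, 0],
    [0, 0, 0]
  ],
  "delta_pos": [
    [0, 0, -0.05],
    [0, 0, -0.05],
    [0, 0, 0]
  ],
  "grip": [0.2, 0.2, 0.2]
}}

```text
t: 8.4
tool_pos: [0.5725, 0.0648, 0.0374]
ee_rot: [-180.0, 0.0, 93.0]
ft_force: [-3.2, -0.2, 7.8]
width: 0.435
grip_force: 29.8
```

Contact with the bed, so I'll open and then rise.

Request:
{"fn": "carry_out", "kwargs": {
  "rotation": [
    [0, 0, 0],
    [0, 0, 0],
    [0, 0, 0],
    [0, 0, 0],
    [0, 0, 0],
    [0, 0, 0],
    [0, 0, 0],
    [0, 0, 0],
    [0, 0, 0],
    [0, 0, 0],
    [0, 0, 0],
    [0, 0, 0],
    [0, 0, 0],
    [0, 0, 0]
  ],
  "delta_pos": [
    [0, 0, 0.05],
    [0, 0, 0],
    [0, 0, 0],
    [0, 0, 0],
    [0, 0, 0],
    [0, 0, 2],
    [0, 0, 4],
    [0, 0, 5],
    [0, 0, 5],
    [0, 0, 5],
    [0, 0, 3],
    [0, 0, 0],
    [0, 0, 0],
    [0, 0, 0]
  ],
  "grip": [0.8, 0.8, 0.8, 0.8, 0.8, 0.8, 0.8, 0.8, 0, 0, 0, 0, 0, 0]
}}

```text
t: 10.15
tool_pos: [0.5714, 0.0649, 0.2749]
ee_rot: [-179.8, -0.0, 93.0]
ft_force: [0.4, -0.5, -0.7]
width: 0.172
grip_force: 0.0
```

```bash
python3 - <<'E'
from h import *
s=robot.state();print(s['tool_pos'],s['ee_rot'],s['width'],s['ft_force'])
a=shot('top')['pixels'][165:245,235:415];b=shot('side')['pixels'][110:280,190:330]
M=np.zeros((510,800,3),np.uint8);A=cv2.resize(a,None,fx=2,fy=2);B=cv2.resize(b,None,fx=3,fy=3)
M[:A.shape[0],:A.shape[1]]=A;M[:510,370:790]=B
cv2.imwrite('pics/q.png',M[:,:,::-1])
E
```

```text
[0.57139127 0.06488746 0.27488782] [-1.79797765e+02 -2.89751776e-02  9.30343234e+01] 0.17159204608636694 [ 0.35558701 -0.47793435 -0.66379469]
```

View pics/q.png

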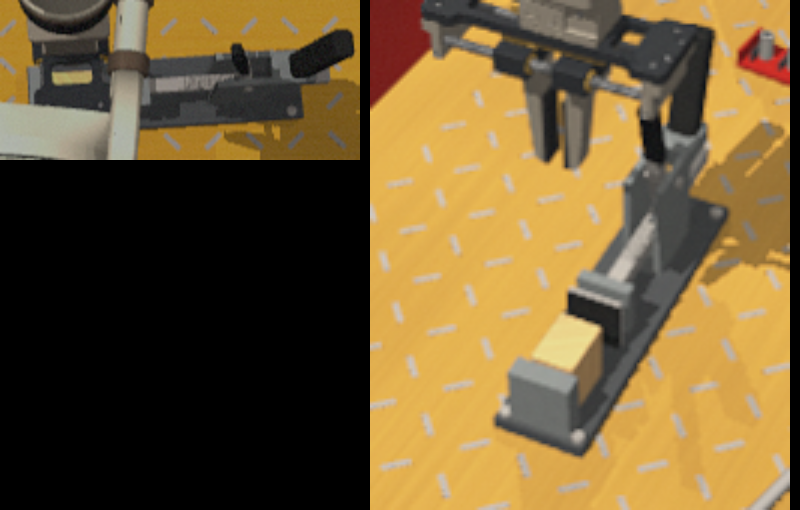

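The block stands on the bed just short of the anvil, centred, with its top at about (570,345) in the crop. The fingers are clear and closing. Next I'll go to the anvil side of the trigger.

Request:
{"fn": "carry_out", "kwargs": {
  "rotation": [
    [0, 0, 0],
    [0, 0, 0],
    [0, 0, 0],
    [0, 0, 0],
    [0, 0, 0],
    [0, 0, 0],
    [0, 0, 0],
    [0, 0, 0],
    [0, 0, 0],
    [0, 0, 0],
    [0, 0, 0]
  ],
  "delta_pos": [
    [0.1, -2, 0],
    [0.2, -3, 0],
    [0.2, -4, 0],
    [0.2, -3, 0],
    [0.15, -2, 0],
    [0, 0, -2],
    [0, 0, -3],
    [0, 0, -3],
    [0, 0, -2.7],
    [0, 0, 0],
    [0, 0, 0]
  ],
  "grip": [0, 0, 0, 0, 0, 0, 0, 0, 0, 0, 0]
}}

```text
t: 11.62
tool_pos: [0.5816, -0.0756, 0.1711]
ee_rot: [179.9, 0.0, 93.0]
ft_force: [-0.1, -0.1, 0.4]
width: 0.002
grip_force: 0.0
```

```bash
python3 - <<'E'
from h import *
s=robot.state();print(s['tool_pos'],s['ee_rot'],s['width'],s['ft_force'])
a=shot('top','ta.png')['pixels'][165:245,235:415];b=shot('side','sa.png')['pixels'][110:280,190:330]
M=np.zeros((510,800,3),np.uint8);A=cv2.resize(a,None,fx=2,fy=2);B=cv2.resize(b,None,fx=3,fy=3)
M[:A.shape[0],:A.shape[1]]=A;M[:510,370:790]=B
cv2.imwrite('pics/r.png',M[:,:,::-1])
E
```

```text
[ 0.58156205 -0.07561762  0.17111697] [1.79911406e+02 3.50986726e-02 9.30343452e+01] 0.0017232957227440659 [-0.13815435 -0.05868818  0.42181388]
```

View pics/r.png

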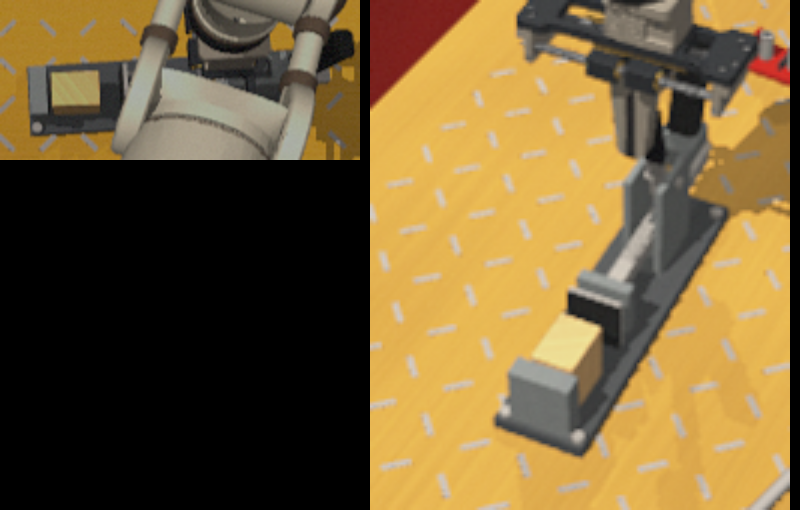

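The top view shows the block at (75,90) and the pad edge at (125,85) unobstructed; the side view shows the closed fingers beside the trigger. Starting the first pull.

Request:
{"fn": "carry_out", "kwargs": {
  "rotation": [
    [0, 0, 0],
    [0, 0, 0],
    [0, 0, 0],
    [0, 0, 0],
    [0, 0, 0],
    [0, 0, 0]
  ],
  "delta_pos": [
    [0, -0.6, 0],
    [0.03, -0.6, 0],
    [0.03, -0.6, 0],
    [0.03, -0.6, 0],
    [0.03, -0.6, 0],
    [0, 0, 0]
  ],
  "grip": [0, 0, 0, 0, 0, 0]
}}

```text
t: 12.48
tool_pos: [0.5824, -0.105, 0.1703]
ee_rot: [180.0, -0.0, 93.0]
ft_force: [0.2, 5.1, 3.1]
width: 0.007
grip_force: 2.4
```

Request:
{"fn": "carry_out", "kwargs": {
  "rotation": [
    [0, 0, 0],
    [0, 0, 0],
    [0, 0, 0]
  ],
  "delta_pos": [
    [0.03, -0.5, 0],
    [0.03, -0.5, 0],
    [0, 0, 0]
  ],
  "grip": [0, 0, 0]
}}

```text
t: 12.85
tool_pos: [0.5829, -0.1142, 0.1703]
ee_rot: [180.0, -0.1, 93.0]
ft_force: [-0.2, 6.7, 5.3]
width: 0.006
grip_force: 3.5
```

Request:
{"fn": "carry_out", "kwargs": {
  "rotation": [
    [0, 0, 0],
    [0, 0, 0]
  ],
  "delta_pos": [
    [0.02, -0.4, 0],
    [0, 0, 0]
  ],
  "grip": [0, 0]
}}

```text
t: 13.1
tool_pos: [0.5831, -0.1179, 0.1703]
ee_rot: [180.0, -0.1, 93.1]
ft_force: [-1.3, 6.9, 5.6]
width: 0.003
grip_force: 3.8
```

```bash
cat > m.py <<'E'
from h import *
def ext(d):
    "clamp-x of block top ends (z .072), pad edge guess, from profile along clamp axis in top view"
    O=np.array([.5785,-.0505]);th=np.radians(93.1);x=np.array([np.cos(th),np.sin(th)]);y=np.array([-x[1],x[0]])
    xs=np.arange(40,170,.5)/1000;out=[]
    im=d['pixels'].astype(np.float32)
    for yy in np.linspace(-.012,.012,13):
        P=np.c_[O+xs[:,None]*x+yy*y,np.full(len(xs),.071)]
        uv=proj(d,P).astype(np.float32)
        out.append(cv2.remap(im,uv[:,:1],uv[:,1:],cv2.INTER_LINEAR)[:,0])
    return xs*1000,np.mean(out,0)
if __name__=='__main__':
    s=robot.state();print(s['t'],s['tool_pos'],s['ft_force'])
    xs,p=ext(shot('top'))
    yel=p[:,0]-p[:,2]; g=p.sum(1)/3
    h=(yel.max()+yel.min())/2; i=np.flatnonzero(yel>h)
    print('block',xs[i[0]],xs[i[-1]]); 
    j=xs<xs[i[0]]; print('grey',' '.join('%d:%d'%(a,b) for a,b in zip(xs[j][::4],g[j][::4])))
E
python3 m.py
```

```text
13.1 [ 0.58306798 -0.11793143  0.17031139] [-1.29636728  6.90870093  5.59409874]
block 87.0 169.5
grey 40:110 42:110 44:111 46:109 48:73 50:44 52:40 54:41 56:43 58:47 60:107 62:140 64:105 66:49 68:29 70:39 72:51 74:51 76:50 78:51 80:50 82:50 84:49 86:55
```

Request:
{"fn": "carry_out", "kwargs": {
  "rotation": [
    [0, 0, 0],
    [0, 0, 0],
    [0, 0, 0]
  ],
  "delta_pos": [
    [0.02, -0.4, 0],
    [0.02, -0.3, 0],
    [0, 0, 0]
  ],
  "grip": [0, 0, 0]
}}

```text
t: 13.52
tool_pos: [0.5834, -0.1248, 0.1699]
ee_rot: [180.0, -0.1, 93.1]
ft_force: [-0.5, 7.3, 3.9]
width: -0.0
grip_force: 3.9
```

Request:
{"fn": "carry_out", "kwargs": {
  "rotation": [
    [0, 0, 0],
    [0, 0, 0]
  ],
  "delta_pos": [
    [0.02, -0.3, 0],
    [0, 0, 0]
  ],
  "grip": [0, 0]
}}

```text
t: 13.78
tool_pos: [0.5835, -0.1277, 0.1696]
ee_rot: [180.0, -0.2, 93.1]
ft_force: [0.7, 7.1, 2.6]
width: 0.008
grip_force: 3.8
```

```bash
python3 m.py; python3 - <<'E'
from m import *
d=shot('top');d['pixels']=cv2.imread('pics/ta.png')[:,:,::-1]
xs,p=ext(d);g=p.sum(1)/3
print(' '.join('%d:%d'%(a,b) for a,b in zip(xs[::4],g[::4])))
E
```

```text
13.775 [ 0.58353952 -0.12766412  0.16964193] [0.68927249 7.1369306  2.606188  ]
block 87.0 169.5
grey 40:99 42:110 44:110 46:110 48:111 50:105 52:68 54:45 56:43 58:43 60:40 62:51 64:113 66:141 68:105 70:42 72:24 74:43 76:51 78:51 80:50 82:51 84:48 86:55
40:168 42:169 44:167 46:164 48:154 50:128 52:106 54:115 56:137 58:124 60:57 62:26 64:35 66:50 68:53 70:51 72:52 74:52 76:51 78:51 80:51 82:51 84:48 86:54 88:116 90:139 92:139 94:139 96:139 98:139 100:140 102:140 104:139 106:140 108:140 110:141 112:141 114:141 116:142 118:142 120:142 122:142 124:142 126:141 128:141 130:142 132:141 134:142 136:143 138:144 140:148 142:111 144:49 146:33 148:73 150:111 152:112 154:111 156:111 158:111 160:112 162:112 164:111 166:113 168:88
```

Request:
{"fn": "carry_out", "kwargs": {
  "rotation": [
    [0, 0, 0],
    [0, 0, 0],
    [0, 0, 0]
  ],
  "delta_pos": [
    [0.02, -0.3, 0],
    [0.02, -0.3, 0],
    [0, 0, 0]
  ],
  "grip": [0, 0, 0]
}}

```text
t: 14.25
tool_pos: [0.5837, -0.1299, 0.1694]
ee_rot: [-180.0, -0.6, 93.1]
ft_force: [0.6, 17.4, 5.6]
width: 0.004
grip_force: 9.2
```

```bash
cat > n.py <<'E'
from m import *
s=robot.state();print('%.2f'%s['t'],s['tool_pos'].round(4),s['ft_force'].round(1))
xs,p=ext(shot('top'));yel=p[:,0]-p[:,2];g=p.sum(1)/3
i=np.flatnonzero((yel>35)&(xs<145));print('yel med',np.median(yel[(xs>105)&(xs<130)]))
bl=xs[i[0]] if len(i) else 140
def cross(k,up):   # subpixel crossing of level 80
    a,b=g[k],g[k+1];return xs[k]+.5*(80-a)/(b-a)
up=[cross(k,1) for k in range(len(g)-1) if (g[k]-80)*(g[k+1]-80)<0]
print('edges',np.round(up,1),'block',xs[i[0]],xs[i[-1]])
E
python3 n.py
```

```text
14.25 [ 0.5837 -0.1299  0.1694] [ 0.6 17.4  5.6]
yel med 73.71642
edges [ 52.   63.6  69.2  86.9 142.8 148.3] block 87.0 142.5
```

Request:
{"fn": "carry_out", "kwargs": {
  "rotation": [
    [0, 0, 0],
    [0, 0, 0],
    [0, 0, 0],
    [0, 0, 0],
    [0, 0, 0],
    [0, 0, 0],
    [0, 0, 0],
    [0, 0, 0]
  ],
  "delta_pos": [
    [-0.03, 1, 0],
    [-0.03, 1, 0],
    [-0.04, 1, 0],
    [-0.04, 1, 0],
    [-0.04, 1, 0],
    [-0.04, 1, 0],
    [0, 0, 0],
    [0, 0, 0]
  ],
  "grip": [0, 0, 0, 0, 0, 0, 0, 0]
}}

```text
t: 15.3
tool_pos: [0.5818, -0.0755, 0.17]
ee_rot: [180.0, 0.0, 93.0]
ft_force: [-0.3, -0.3, 0.6]
width: 0.005
grip_force: 0.0
```

```bash
python3 n.py
```

```text
15.30 [ 0.5818 -0.0755  0.17  ] [-0.3 -0.3  0.6]
yel med 74.34284
edges [ 55.   63.8  69.3  86.8 142.8 148.3] block 87.0 142.5
```

Request:
{"fn": "carry_out", "kwargs": {
  "rotation": [
    [0, 0, 0],
    [0, 0, 0],
    [0, 0, 0],
    [0, 0, 0],
    [0, 0, 0],
    [0, 0, 0],
    [0, 0, 0],
    [0, 0, 0],
    [0, 0, 0]
  ],
  "delta_pos": [
    [0, -0.7, 0],
    [0.03, -0.7, 0],
    [0.03, -0.7, 0],
    [0.03, -0.7, 0],
    [0.03, -0.7, 0],
    [0.03, -0.7, 0],
    [0.03, -0.6, 0],
    [0.02, -0.5, 0],
    [0, 0, 0]
  ],
  "grip": [0, 0, 0, 0, 0, 0, 0, 0, 0]
}}

```text
t: 16.48
tool_pos: [0.5842, -0.127, 0.1702]
ee_rot: [179.9, -0.2, 93.0]
ft_force: [0.9, 7.4, 2.8]
width: 0.005
grip_force: 3.6
```

```bash
python3 n.py
```

```text
16.48 [ 0.5842 -0.127   0.1702] [0.9 7.4 2.8]
yel med 73.612526
edges [ 43.6  50.1  63.3  74.9  80.5  86.9 142.8 148.3] block 87.0 142.5
```

Request:
{"fn": "carry_out", "kwargs": {
  "rotation": [
    [0, 0, 0],
    [0, 0, 0],
    [0, 0, 0],
    [0, 0, 0],
    [0, 0, 0],
    [0, 0, 0],
    [0, 0, 0],
    [0, 0, 0],
    [0, 0, 0],
    [0, 0, 0],
    [0, 0, 0],
    [0, 0, 0],
    [0, 0, 0],
    [0, 0, 0],
    [0, 0, 0]
  ],
  "delta_pos": [
    [-0.03, 1, 0],
    [-0.03, 1, 0],
    [-0.04, 1, 0],
    [-0.04, 1, 0],
    [-0.04, 1, 0],
    [-0.02, 0.3, 0],
    [0, 0, 0],
    [0, 0, 0],
    [0, -0.7, 0],
    [0.03, -0.7, 0],
    [0.03, -0.7, 0],
    [0.03, -0.7, 0],
    [0.03, -0.6, 0],
    [0.03, -0.4, 0],
    [0, 0, 0]
  ],
  "grip": [0, 0, 0, 0, 0, 0, 0, 0, 0, 0, 0, 0, 0, 0, 0]
}}

```text
t: 18.4
tool_pos: [0.5836, -0.1122, 0.1708]
ee_rot: [179.9, -0.2, 93.0]
ft_force: [-0.9, 6.7, 6.3]
width: 0.005
grip_force: 3.4
```

```bash
python3 n.py
```

```text
18.40 [ 0.5836 -0.1122  0.1708] [-0.9  6.7  6.3]
yel med 74.33579
edges [ 48.8  55.8  69.2  80.8  86.4  89.4 145.  148.3] block 89.5 144.5
```

Request:
{"fn": "carry_out", "kwargs": {
  "rotation": [
    [0, 0, 0],
    [0, 0, 0],
    [0, 0, 0],
    [0, 0, 0],
    [0, 0, 0],
    [0, 0, 0],
    [0, 0, 0],
    [0, 0, 0],
    [0, 0, 0],
    [0, 0, 0],
    [0, 0, 0],
    [0, 0, 0],
    [0, 0, 0],
    [0, 0, 0]
  ],
  "delta_pos": [
    [-0.03, 1, 0],
    [-0.04, 1, 0],
    [-0.04, 1, 0],
    [-0.04, 0.8, 0],
    [0, 0, 0],
    [0, 0, 0],
    [0, -0.7, 0],
    [0.03, -0.7, 0],
    [0.03, -0.7, 0],
    [0.03, -0.7, 0],
    [0.03, -0.6, 0],
    [0.02, -0.2, 0],
    [0, 0, 0],
    [0, 0, 0]
  ],
  "grip": [0, 0, 0, 0, 0, 0, 0, 0, 0, 0, 0, 0, 0, 0]
}}

```text
t: 20.2
tool_pos: [0.5835, -0.1103, 0.1709]
ee_rot: [179.9, -0.1, 93.0]
ft_force: [-1.1, 6.2, 5.3]
width: 0.004
grip_force: 3.3
```

```bash
python3 n.py
```

```text
20.20 [ 0.5835 -0.1103  0.1709] [-1.1  6.2  5.3]
yel med 74.74737
edges [53.3 60.9 74.1 83.5 89.  92.1] block 92.0 144.5
```

Request:
{"fn": "carry_out", "kwargs": {
  "rotation": [
    [0, 0, 0],
    [0, 0, 0],
    [0, 0, 0],
    [0, 0, 0],
    [0, 0, 0]
  ],
  "delta_pos": [
    [0.02, -0.3, 0],
    [0.02, -0.3, 0],
    [0.01, -0.2, 0],
    [0, 0, 0],
    [0, 0, 0]
  ],
  "grip": [0, 0, 0, 0, 0]
}}

```text
t: 20.88
tool_pos: [0.5839, -0.117, 0.1709]
ee_rot: [179.9, -0.3, 93.1]
ft_force: [-1.9, 9.1, 7.0]
width: 0.007
grip_force: 5.2
```

```bash
python3 n.py
```

```text
20.88 [ 0.5839 -0.117   0.1709] [-1.9  9.1  7. ]
yel med 74.684494
edges [55.6 63.1 76.4 83.4 89.  92.1] block 92.0 144.5
```

Request:
{"fn": "carry_out", "kwargs": {
  "rotation": [
    [0, 0, 0],
    [0, 0, 0],
    [0, 0, 0],
    [0, 0, 0],
    [0, 0, 0]
  ],
  "delta_pos": [
    [0.01, -0.2, 0],
    [0.01, -0.25, 0],
    [0, 0, 0],
    [0, 0, 0],
    [0, 0, 0]
  ],
  "grip": [0, 0, 0, 0, 0]
}}

```text
t: 21.55
tool_pos: [0.5841, -0.1212, 0.1709]
ee_rot: [179.9, -0.3, 93.1]
ft_force: [-0.9, 10.6, 7.1]
width: 0.009
grip_force: 5.7
```

```bash
python3 n.py; python3 - <<'E'
from h import *
a=shot('top')['pixels'][165:245,235:415];b=shot('side')['pixels'][110:280,190:330]
M=np.zeros((510,800,3),np.uint8);A=cv2.resize(a,None,fx=2,fy=2);B=cv2.resize(b,None,fx=3,fy=3)
M[:A.shape[0],:A.shape[1]]=A;M[:510,370:790]=B
cv2.imwrite('pics/z.png',M[:,:,::-1])
E
```

```text
21.55 [ 0.5841 -0.1212  0.1709] [-0.9 10.6  7.1]
yel med 74.52231
edges [57.8 64.7 77.7 83.5 89.  92.1] block 92.0 144.5
```

View pics/z.png

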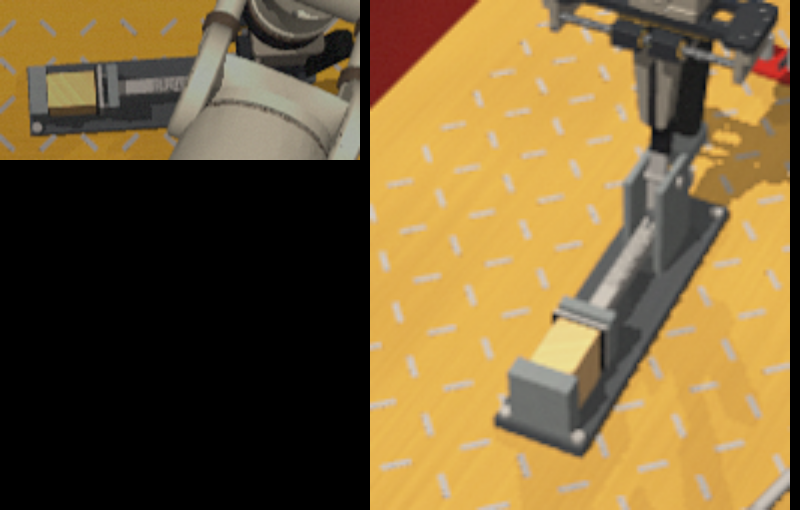

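The block at (72,90) in the crop is clamped square between the anvil and the pad. The gap between jaw and pad has gone from 11.6 to 5.8 mm, so the pad is pushed in about 5.8 mm. The fingers are still holding the trigger pulled.

```bash
python3 -c "
from rig import robot
print(robot.hand_in())"
```

```text
the job is handed in; nothing more can be done
None
```

I handed the job in with the block clamped against the anvil, the pad pushed in about 5.8 mm (halfway is 6 mm) and the trigger still held pulled; the other things on the shelf were not touched.

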